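# Ease the release valve and lower the studio lift with the fired bowl

### The job

Take the red-winged key out of its wooden stand, seat it fully down over the flat tang of the bench lift's release valve without forcing it, and crack the valve open only a fraction of a turn, just until the platform carrying the fired bowl sinks slowly (clearly below 30 mm a second, always). When the platform is all the way down, turn the valve gently shut again and leave the key standing on it. The bowl must stay upright on the platform; touch nothing but the key.

Things in the scene. Friction and masses are not known exactly. Their poses are not given: they have to be found in the camera images.
- jack: hydraulic bench lift, blue-grey, bolted down: steel base, cylinder 84 mm wide and 104 mm high at its origin (origin under the ram axis, on the table). Its valve block, 76 x 76 x 22 mm, is at x 20, y -165 mm in its frame. The 150 mm square platform starts with its top 172 mm above the table.
- lift (a joint): sinking of the ram and platform (m): 0 raised (the start is within 3 mm of it), 0.055 all the way down on the stop. Its speed grows with the opening beyond the point where it cracks, by about 20 mm/s per 0.1 rad, and settles in about 0.3 s. It drops by itself once cracked and stops when the valve is shut past that point.
- valve (a joint): release valve spindle (rad): 0 shut on its seat (a firm, slightly giving stop) as at the start, grows counterclockwise seen from above, up to 1.5. It turns stiffly (0.1 to 0.25 N m) and stays where it is left. The ram is held while it is nearly shut; it begins to sink somewhere between 0.1 and 0.8 rad, depending on the unknown weight of the bowl.
- valve_seat (a point): centre of the top of the valve's brass flange (66 mm wide), 34 mm above the table, turning with the spindle. A steel tang stands on it, 30 mm long along this frame's x, 10 mm thick along y, 23 mm high, its top 4 mm stepped in to 25 x 5 mm as a lead-in. The key's foot rests on this flange when fully down.
- platform (a point): centre of the top of the platform; z up
- key: valve key, 0.25 kg, upright in its stand, 121 mm high, origin: centre of its underside. Its foot (45 x 25 mm, 34 mm high) has a socket open below, 33 mm along x, 13 along y, 27 deep: 1.5 mm play each side over the tang, about 0.1 rad turning play each way; fits turned by half a turn too. Above: 16 mm shaft, then the red wing, 46 mm along x, 14 thick along y, 75 to 121 mm above the origin.
- key_stand: wooden stand, 100 x 80 mm; tray with rim 22 mm high; the key's foot stands in it 10 mm above the table. Origin at the centre of its underside. Fixed to the table.
- vase: white fired bowl with a jagged rim, 120 mm wide and about 95 mm high, loose on the platform; origin at the centre of its underside; z up
- brush_pot: terracotta pot, 72 mm wide, with brushes up to 170 mm high; loose; leave alone
- glaze_jar: amber jar, 68 mm wide, 75 mm high; loose; leave alone
- slip_jar: blue jar, 68 mm wide, 75 mm high; loose; leave alone
- tile_a: terracotta tile 90 x 90 x 12 mm; loose; leave alone
- tile_b: brown tile 100 x 70 x 12 mm; loose; leave alone
- rib: wooden potter's rib 110 x 50 x 8 mm; loose; leave alone
There are look-alikes about, which are no part of the job. What is shaped like the key but green or yellow is not meant.

How it is judged:
On the way, in this order (a step that is already met when the one before it is completed fails the run):
1. the key is fully down over the valve's tang (horizontal distance between key and valve_seat below 0.005 m and z of key in the frame of valve_seat between -0.004 and 0.006 m and angle between key's own z axis and vertical below 0.1 rad), for 0.2 s.
2. the platform has sunk all the way down (all of step 1 and value of joint lift above 0.053 m), for 0.2 s.
At the end, for the whole second after the job is handed in: platform all the way down (lift above 53 mm), valve shut (below 0.1 rad), the key released, upright and fully down on the valve (within 5 mm of its axis, foot within 6 mm of the flange), the bowl upright and at rest within 30 mm of the platform's middle (all of step 2 and value of joint valve below 0.1 rad and angle between vase's own z axis and vertical below 0.1 rad and z of vase in the frame of platform below 0.006 m and horizontal distance between vase and platform below 0.03 m and linear speed of each of vase, key below 0.01 m/s); the robot touches nothing.
It fails at once if the platform sinks faster than 35 mm/s (velocity of joint lift above 0.035 m/s).
It fails at once if the key is forced against the lift or its valve with more than 50 N (contact force between key and jack above 50 N).
It fails at once if the bowl tips or slides on the platform (angle between vase's own z axis and vertical above 0.15 rad or horizontal distance between vase and platform above 0.035 m).
It fails at once if the robot touches the lift or the bowl, or the key the bowl (contact force between any of the arm, the fingers, key and vase above 2 N or contact force between any of the arm, the fingers and jack above 2 N).
It fails at once if a bystander is moved by more than 15 mm (distance of any of brush_pot, glaze_jar, slip_jar, tile_a, tile_b, rib from where it was at the start of the episode above 0.015 m).
It also fails if it takes over 67 s, if anything falls off the work surface, if the arm or the gripper's body presses on something with over 40 N, if the wrist force passes 120 N, or if a joint passes its speed limit or range.

### The arm

A 7-joint arm with a two-finger parallel gripper is mounted at the origin on the work surface. World frame = base frame: x ahead of the robot, y to its left, z up, the work surface at z = 0. Lengths are in m, angles in rad, forces in N, time in s.
With the tool pointing down it reaches from about 0.425 to 0.875 m from the base axis. Payload 4.7 kg.
Tool frame: the origin (TCP) lies midway between the tips of the shut fingers; the grasp point (between the pads) lies 19 mm behind it; z points along the fingers, y is the line along which they close (so a half turn about z gives the same grasp; the last joint's range is limited). The gripper opens to 87 mm and grips with 3 to 60 N. Pads are 19 mm wide; open, the fingers measure 117 mm over their backs; the gripper's body (75 mm by 190 mm) begins 51 mm behind the grasp point.
Start: joints at [-1.163, 0.321, -0.07, 1.45, 0.023, 1.371, -0.057], TCP at [0.249, 0.6, 0.193] pointing down, gripper open.
Joint ranges: [-2.86, 2.86], [-0.3, 2.09], [-1.38, 1.24], [0.06, 2.45], [-1.56, 4.7], [0.09, 2.05], [-2.69, 2.69]. Speed limits (rad/s): [2.57, 2.57, 3.14, 3.14, 3.14, 3.14, 3.14].

### API

Orientations are given as a rotation vector (axis times angle).
In Python, from bench import ctrl, get_image, calibration gives the robot as it stands.
- The arm moves only by the tool apply_moves, never from a script. Its arguments are lists of equal length, an entry for each row: "dp": the shift along the tool's x, y, z in m, a list of three; "twist": the turn, a rotation vector about the tool's x, y, z in rad, a list of three; "fingers": the closure, from 0 (fully open) to 1 (shut). In form: {"dp": [[dx, dy, dz], ...], "twist": [[ax, ay, az], ...], "fingers": [fingers, ...]}. A call has 1 to 10 rows; each row shifts and turns the commanded pose from where the row before left it, along the tool's axes as they then stand; what a row does not reach is not made up. A row lasts 1/10 s, in which the tool goes at most 50 mm and 8.59 degrees, less where a joint would pass 70% of its speed; a pose out of reach is approached as far as the arm can. A call is refused whole if a number of a shift passes 0.05 or a number of a turn 0.15, either way. A call with a gripper value outside its range is refused whole. The fingers move at their own pace and stop on an object; "newtons" is the grip in N (left out, the last holds). Time passes only in rows, so rows that do not move let the fingers close. It gives the time, the measured TCP pose, the force, the opening and the grip force at its end, in the units of the state.
- ctrl.get_state(): the state, without advancing time (a new reading comes with each control period).
- get_image(name): name is "side" or "top" or "wrist"; returns the picture (420x560x3 uint8, red, green, blue); there is no depth.
- calibration(name): a dict with "fx", "fy", "cx", "cy" (pixels), "eye" and "attitude" of the camera in the world; the wrist camera has in their place "hand_eye" (4x4, takes a point from camera to tool coordinates, whose origin is the TCP and whose axes are the flange's). Camera axes: x right, y up, looking along -z (the intrinsics and any distortion apply to the point x, -y, -z); pixel columns grow to the right and rows downward; lengths in m; the calibration is good to about 2 mm. A picture is of the moment at which its call begins: read the wrist's pose just before it. calibration takes no time and is no camera call.
- ctrl.close_job(): hands the job in; it is judged then, once.
The state is a dict: "time": time; "joint_positions": joint angles; "qd": joint speeds; "joint_torque": joint torques, N m; "position": TCP position; "tool_rot": TCP orientation; "ft_force": force on the tool from outside, world axes, zero at the start; "torque": the same for the moment, N m; "grip_width": opening from 0.0 (shut) to 1.0 (fully open); "grip_force": force on a finger pad.
Only numpy, scipy, OpenCV 4.12 (cv2) and the standard library are available. Lean on these libraries where they do the work, as an engineer would, in place of code of your own. Each camera call takes 0.05 s, during which the arm holds its last target. There are 200 camera calls.

## Working session

There is one attempt and no reset: what is moved stays moved. The work goes in short steps, Python scripts to look and compute and a tool call to move; the robot and the scene stay as the last step left them, time stands still between calls to the robot, and variables do not carry over. Pictures are saved under pics/ and viewed, at most 10 in all, crops included, and the job is handed in when it is done.

Besides the shell and the picture viewer there is one more tool, called after "Emit:" in YAML: its name, and indented under it one key for each argument. apply_moves: Moves the arm, as the interface text tells. Its arguments: {"type":"object","properties":{"dp":{"type":"array"},"twist":{"type":"array"},"fingers":{"type":"array"},"newtons":{"type":"number"}},"required":["dp","twist","fingers"]}

```bash
mkdir -p pics; python3 - <<'E'
from bench import ctrl,get_image,calibration
import cv2
s=ctrl.get_state();print(s)
for n in("top","side","wrist"):
    c=calibration(n);print(n,c)
    cv2.imwrite(f"pics/{n}0.png",get_image(n)[:,:,::-1])
E
```

```text
{'time': 0.0, 'joint_positions': array([-1.16290553,  0.32178927, -0.07004145,  1.45167111,  0.02258044,
        1.37080428, -0.05689352]), 'qd': array([-3.37558119e-04, -1.84541318e-04, -1.04321547e-03, -5.66580819e-05,
        4.38365845e-04,  8.01010557e-04, -1.04046924e-03]), 'joint_torque': array([ 1.02224032e-03, -4.91298151e+01, -4.03768541e-01, -3.12523162e+01,
       -6.40287506e-02,  4.41648276e-02,  2.24713913e-04]), 'position': array([0.24923328, 0.59965906, 0.19238508]), 'tool_rot': array([-6.14534116e-01, -3.08061777e+00,  2.93035860e-03]), 'ft_force': array([ 0.42013192, -0.34722284, -0.06508085]), 'torque': array([ 0.0084493 , -0.08698441,  0.00671451]), 'grip_force': 0.0, 'grip_width': 1.00143916753113}
top {'fx': 417.66731558971077, 'fy': 417.66731558971077, 'cx': 285.1460313667642, 'cy': 206.37283919774956, 'eye': array([ 0.30279161, -0.06691873,  1.28004174]), 'attitude': array([ 0.17312285, -0.1833665 , -1.61316456])}
side {'fx': 384.2033479994483, 'fy': 384.2033479994483, 'cx': 277.9498796112945, 'cy': 211.49760888201598, 'eye': array([ 0.09157193, -0.49897553,  0.78785723]), 'attitude': array([ 0.6919953 , -0.29850862, -0.80998157])}
wrist {'fx': 317.81472117623923, 'fy': 317.81472117623923, 'cx': 283.6256891886121, 'cy': 211.09649794177182, 'hand_eye': array([[-3.65278890e-04,  9.57767607e-01,  2.87543175e-01,
         7.96413882e-02],
       [ 9.99999924e-01,  3.89763789e-04, -2.79063120e-05,
        -8.06613820e-04],
       [-1.38801679e-04,  2.87543143e-01, -9.57767676e-01,
        -1.91176543e-01],
       [ 0.00000000e+00,  0.00000000e+00,  0.00000000e+00,
         1.00000000e+00]])}
```

View pics/top0.png

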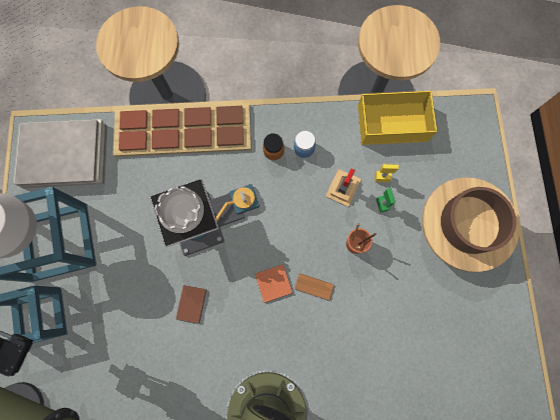

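View pics/side0.png

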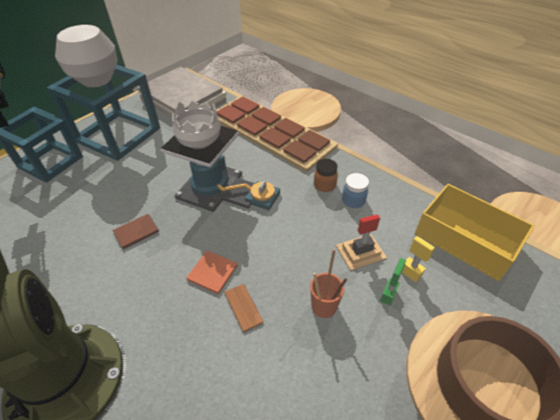

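Candidates: red wing in a wooden stand at top(347,181)/side(369,224); yellow look-alike at top(388,174); green one at top(386,201). By its description the red one is the key. The valve is the brass disc at top(243,198)/side(263,190). Next I check close crops.

```bash
cat > h.py <<'E'
import numpy as np,cv2
from scipy.spatial.transform import Rotation as R
from bench import ctrl,get_image,calibration
def cam(n,s=None):
    c=calibration(n);K=(c['fx'],c['fy'],c['cx'],c['cy'])
    if n!='wrist': return K,np.array(c['eye']),R.from_rotvec(c['attitude']).as_matrix()
    H=c['hand_eye'];T=R.from_rotvec(s['tool_rot']).as_matrix()
    return K,s['position']+T@H[:3,3],T@H[:3,:3]
def ray(C,u,v):
    K,e,A=C;d=A@np.array([(u-K[2])/K[0],-(v-K[3])/K[1],-1]);return e,d
def onz(C,u,v,z):
    e,d=ray(C,u,v);return e+d*(z-e[2])/d[2]
def proj(C,p):
    K,e,A=C;q=(np.atleast_2d(p)-e)@A;return np.c_[K[2]+K[0]*q[:,0]/-q[:,2],K[3]-K[1]*q[:,1]/-q[:,2]]
def tri(*rays):
    M=0;b=0
    for e,d in rays:
        d=d/np.linalg.norm(d);P=np.eye(3)-np.outer(d,d);M=M+P;b=b+P@e
    return np.linalg.solve(M,b)
E
python3 - <<'E'
from h import *
t=cam('top');s=cam('side')
for n,a,b in(("wing",(347,179),(369,224)),("valve",(243,197),(263,189)),("plat",(184,210),(200,142))):
    print(n,tri(ray(t,*a),ray(s,*b)))
print(onz(t,243,198,.034),onz(s,263,190,.045),onz(t,347,180,.12))
T=cv2.imread('pics/top0.png');S=cv2.imread('pics/side0.png')
a=lambda I,x,y:cv2.resize(I[y:y+60,x:x+80],(400,300),interpolation=2)
cv2.imwrite('pics/crop.png',np.vstack([np.hstack([a(T,310,150),a(T,200,170)]),np.hstack([a(S,325,205),a(S,215,160)])]))
E
```

```text
wing [ 0.64738644 -0.2691584   0.1085843 ]
valve [0.6255217  0.04465583 0.03512629]
plat [0.5607105  0.19856728 0.15959738]
[0.62114132 0.04584741 0.034     ] [0.61728225 0.03405047 0.045     ] [ 0.63784859 -0.26376547  0.12      ]
```

View pics/crop.png

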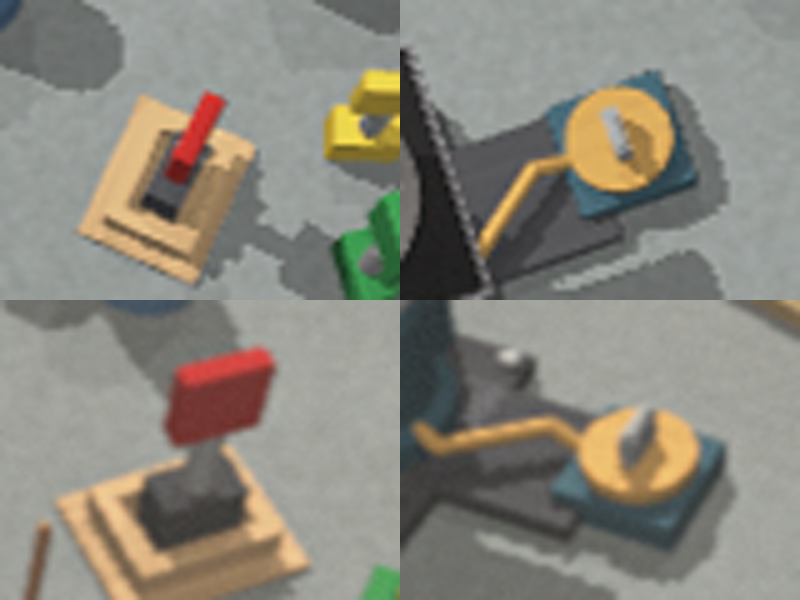

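```bash
python3 - <<'E'
from h import *
t=cam('top');s=cam('side')
def seg(C,a,b,z,f,off):
    p=onz(C,off[0]+a[0]/5,off[1]+a[1]/5,z);q=onz(C,off[0]+b[0]/5,off[1]+b[1]/5,z)
    print((p+q)/2,np.linalg.norm(p-q),np.arctan2(*(p-q)[1::-1]))
seg(t,(213,98),(177,171),.131,0,(310,150))
seg(s,(175,378-300),(268,354-300),.131,0,(325,205))
seg(t,(607,113),(629,155),.057,0,(200,170))
seg(s,(632,425-300),(648,415-300),.057,0,(135,160))
# brass disc
print(onz(t,200+220/5,170+138/5,.034),onz(s,215+240/5,160+152/5,.034))
for n,u,v,z in(('pot',360,240,.08),('stand',343,188,.0),('yel',388,174,.05),('platTop',184,211,.172)): print(n,onz(t,u,v,z))
T=R.from_rotvec(ctrl.get_state()['tool_rot']).as_matrix();print(T.round(3))
E
```

```text
[ 0.64370667 -0.26845032  0.131     ] 0.04899313419350352 -0.5192909103200072
[ 0.64791787 -0.27045366  0.131     ] 0.04619426426947987 2.6021272893703316
[ 0.60691581 -0.19945283  0.057     ] 0.029108758705412702 0.40347669186013263
[0.62577664 0.04131661 0.057     ] 0.011546238152234142 3.033403777468212
[0.62225608 0.04274126 0.034     ] [0.62391807 0.04086871 0.034     ]
pot [ 0.46722912 -0.29312368  0.08      ]
stand [ 0.64675848 -0.26923704  0.        ]
yel [ 0.67095641 -0.40325566  0.05      ]
platTop [0.55748682 0.19429439 0.172     ]
[[-0.923  0.384 -0.   ]
 [ 0.384  0.923 -0.001]
 [-0.    -0.001 -1.   ]]
```

```bash
cat >> h.py <<'E'
def plan(wps,state=None,v=.047,w=.14):
    """wps: (x,y,z,yaw of tool y); prints rounded rows dp/twist, tool down"""
    s=state or ctrl.get_state();p=np.array(s['position']);T=R.from_rotvec(s['tool_rot']).as_matrix()
    y=np.arctan2(T[1,1],T[0,1]);out=[]
    for x in wps:
        g=np.array(x[:3]);n=int(max(1,np.ceil(np.linalg.norm(g-p)/v),np.ceil(abs(x[3]-y)/w)))
        n0=n
        for k in range(n):
            d=(g-p)/(n-k);B=np.array([[np.sin(y),-np.cos(y),0],[np.cos(y),np.sin(y),0],[0,0,-1]])
            l=(B@d).round(3);tw=round(-(x[3]-y)/(n-k),3)
            l=np.array([-l[0],l[1],l[2]]) ;out.append((l.tolist(),tw))
            p=p+np.array([-np.sin(y),np.cos(y),0])*l[0]+np.array([np.cos(y),np.sin(y),0])*l[1]-np.array([0,0,1])*l[2];y-=tw
    for i in range(0,len(out),10):
        print([o[0] for o in out[i:i+10]],[[0,0,o[1]] for o in out[i:i+10]],len(out[i:i+10]))
    print('end',p,y)
E
python3 - <<'E'
from h import *
t=cam('top');s=cam('side')
st=ctrl.get_state();print('hand px',proj(t,st['position']),proj(s,st['position']))
print('small frame top-corner',tri(ray(t,65,285),ray(s,78,160)),'tall',tri(ray(t,85,190),ray(s,147,68)),tri(ray(t,95,262),ray(s,157,125)))
plan([(.255,.58,.33,1.1),(.30,.34,.38,.75),(.50,.05,.38,.2),(.61,-.248,.27,-.53)])
E
```

```text
hand px [[ 18.41913172 337.96685729]] [[  9.28147209 125.57154151]]
small frame top-corner [ 0.37498412  0.59661602 -0.00088178] tall [0.59193922 0.41669011 0.28050868] [0.48441936 0.39642395 0.15831038]
[[-0.004, -0.005, -0.046], [-0.005, -0.005, -0.046], [-0.004, -0.006, -0.045], [-0.025, -0.032, -0.008], [-0.027, -0.031, -0.008], [-0.028, -0.029, -0.009], [-0.03, -0.027, -0.008], [-0.032, -0.026, -0.009], [-0.033, -0.024, -0.008], [-0.044, -0.006, -0.0]] [[0, 0, np.float64(0.026)], [0, 0, np.float64(0.025)], [0, 0, np.float64(0.026)], [0, 0, np.float64(0.058)], [0, 0, np.float64(0.058)], [0, 0, np.float64(0.058)], [0, 0, np.float64(0.059)], [0, 0, np.float64(0.058)], [0, 0, np.float64(0.059)], [0, 0, np.float64(0.069)]] 10
[[-0.044, -0.003, -0.0], [-0.044, -0.0, -0.0], [-0.044, 0.002, -0.0], [-0.044, 0.006, -0.0], [-0.043, 0.008, -0.0], [-0.042, 0.012, -0.0], [-0.041, 0.014, -0.0], [-0.039, 0.006, 0.014], [-0.039, 0.01, 0.014], [-0.038, 0.013, 0.014]] [[0, 0, np.float64(0.069)], [0, 0, np.float64(0.069)], [0, 0, np.float64(0.069)], [0, 0, np.float64(0.068)], [0, 0, np.float64(0.069)], [0, 0, np.float64(0.068)], [0, 0, np.float64(0.069)], [0, 0, np.float64(0.091)], [0, 0, np.float64(0.091)], [0, 0, np.float64(0.091)]] 10
[[-0.036, 0.016, 0.014], [-0.034, 0.02, 0.013], [-0.033, 0.023, 0.014], [-0.03, 0.025, 0.013], [-0.028, 0.028, 0.014]] [[0, 0, np.float64(0.091)], [0, 0, np.float64(0.091)], [0, 0, np.float64(0.092)], [0, 0, np.float64(0.091)], [0, 0, np.float64(0.092)]] 5
end [ 0.60972176 -0.24756836  0.26961345] -0.5300116831668222
```

Emit:
apply_moves:
  dp:
    - [-0.004,-0.005,-0.046]
    - [-0.005,-0.005,-0.046]
    - [-0.004,-0.006,-0.045]
    - [-0.025,-0.032,-0.008]
    - [-0.027,-0.031,-0.008]
    - [-0.028,-0.029,-0.009]
    - [-0.03,-0.027,-0.008]
    - [-0.032,-0.026,-0.009]
    - [-0.033,-0.024,-0.008]
    - [-0.044,-0.006,0]
  twist:
    - [0,0,0.026]
    - [0,0,0.026]
    - [0,0,0.026]
    - [0,0,0.058]
    - [0,0,0.058]
    - [0,0,0.058]
    - [0,0,0.058]
    - [0,0,0.058]
    - [0,0,0.058]
    - [0,0,0.069]
  fingers: [0,0,0,0,0,0,0,0,0,0]

```text
time: 1.15
position: [0.3245, 0.303, 0.3821]
tool_rot: [-1.35, -2.837, -0.005]
ft_force: [0.4, -0.1, -0.7]
grip_width: 1.0
grip_force: 0.0
```

Emit:
apply_moves:
  dp:
    - [-0.044,-0.003,0]
    - [-0.044,0,0]
    - [-0.044,0.002,0]
    - [-0.044,0.006,0]
    - [-0.043,0.008,0]
    - [-0.042,0.012,0]
    - [-0.041,0.014,0]
    - [-0.039,0.006,0.014]
    - [-0.039,0.01,0.014]
    - [-0.038,0.013,0.014]
  twist:
    - [0,0,0.069]
    - [0,0,0.069]
    - [0,0,0.069]
    - [0,0,0.069]
    - [0,0,0.069]
    - [0,0,0.069]
    - [0,0,0.069]
    - [0,0,0.091]
    - [0,0,0.091]
    - [0,0,0.091]
  fingers: [0,0,0,0,0,0,0,0,0,0]

```text
time: 2.15
position: [0.5418, -0.063, 0.3379]
tool_rot: [-2.306, -2.134, -0.001]
ft_force: [0.2, -0.8, -0.3]
grip_width: 0.999
grip_force: 0.0
```

Emit:
apply_moves:
  dp:
    - [-0.036,0.016,0.014]
    - [-0.034,0.02,0.013]
    - [-0.033,0.023,0.014]
    - [-0.03,0.025,0.013]
    - [-0.028,0.028,0.014]
    - [0,0,0]
    - [0,0,0]
  twist:
    - [0,0,0.091]
    - [0,0,0.091]
    - [0,0,0.091]
    - [0,0,0.091]
    - [0,0,0.091]
    - [0,0,0]
    - [0,0,0]
  fingers: [0,0,0,0,0,0,0]

```text
time: 2.85
position: [0.609, -0.2478, 0.2692]
tool_rot: [-2.725, -1.561, 0.003]
ft_force: [1.0, 0.9, 0.2]
grip_width: 0.997
grip_force: 0.0
```

```bash
python3 - <<'E'
from h import *
s=ctrl.get_state();I=get_image('wrist')
np.save('w1.npy',np.r_[s['position'],s['tool_rot']])
cv2.imwrite('pics/w1.png',I[:,:,::-1]);C=cam('wrist',s)
print(s['position'],s['joint_positions'],proj(C,[[.646,-.269,.131],[.646,-.269,.01]]))
E
```

```text
[ 0.60899107 -0.24781854  0.26923229] [-0.23093027  0.38785196  0.80032944  1.33087452 -0.27377071  1.53708998
  0.01052012] [[324.47430718 191.96641361]
 [314.22288459 172.39145659]]
```

View pics/w1.png

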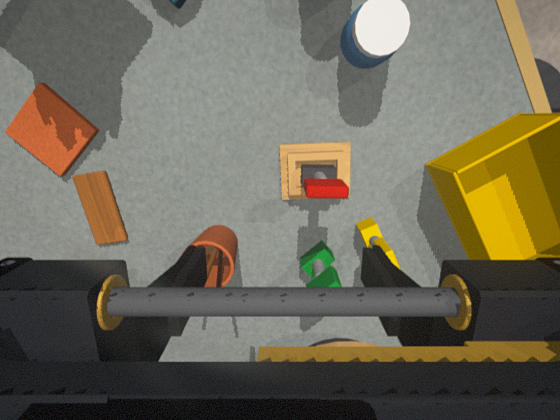

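The wrist view shows the red wing at about (326,188) in the stand at (315,172); the brush pot is at (215,255), clear of the right-hand lane. I'll measure the wing's top face precisely.

```bash
python3 - <<'E'
from h import *
I=cv2.imread('pics/w1.png');w=np.load('w1.npy');s=dict(position=w[:3],tool_rot=w[3:]);C=cam('wrist',s)
h=cv2.cvtColor(I,cv2.COLOR_BGR2HSV)[165:205,290:360]
m=((h[...,0]<6)|(h[...,0]>174))&(h[...,1]>150)
for r in range(10,38,2): print(165+r,h[r,[20,37,50]].tolist(),np.where(m[r])[0][[0,-1]]+290 if m[r].any() else '')
def wing(c,z,yaw,h0=.121,h1=.075):
    a=np.array([np.cos(yaw),np.sin(yaw),0]);b=np.array([-a[1],a[0],0])
    return proj(C,[np.r_[c,z]+sx*.023*a+sy*.007*b+[0,0,hh] for hh in(h0,h1) for sx,sy in((-1,-1),(1,-1),(1,1),(-1,1))]).round(1)
print(wing((.646,-.269),.01,-.53).tolist())
E
```

```text
175 [[38, 11, 90], [0, 14, 91], [18, 127, 227]] 
177 [[171, 29, 89], [15, 11, 95], [19, 129, 227]] 
179 [[2, 201, 166], [2, 194, 162], [8, 170, 184]] [305 339]
181 [[3, 201, 166], [2, 199, 164], [1, 202, 167]] [304 342]
183 [[2, 193, 169], [3, 222, 162], [2, 207, 164]] [305 343]
185 [[2, 218, 172], [2, 205, 168], [3, 207, 170]] [304 345]
187 [[2, 211, 224], [2, 220, 223], [2, 217, 222]] [304 347]
189 [[2, 213, 215], [2, 220, 214], [3, 226, 217]] [305 348]
191 [[1, 217, 208], [2, 214, 214], [1, 208, 217]] [306 347]
193 [[3, 218, 207], [2, 219, 205], [0, 212, 209]] [306 347]
195 [[3, 218, 202], [1, 213, 206], [2, 218, 209]] [306 347]
197 [[3, 189, 151], [4, 205, 157], [2, 205, 168]] [308 347]
199 [[30, 16, 109], [54, 11, 111], [35, 13, 117]] 
201 [[23, 21, 108], [35, 14, 113], [43, 14, 128]] 
[[302.7, 198.4], [345.8, 198.3], [346.5, 185.5], [302.9, 185.5], [300.6, 188.8], [338.7, 188.8], [339.3, 177.4], [300.8, 177.4]]
```

```bash
python3 - <<'E'
from h import *
plan([(.647,-.2697,.24,-.53),(.647,-.2697,.094,-.53)])
E
```

```text
[[-0.001, 0.022, 0.015], [-0.0, 0.022, 0.015], [-0.0, -0.0, 0.037], [-0.0, -0.0, 0.036], [-0.0, -0.0, 0.037], [-0.0, -0.0, 0.036]] [[0, 0, np.float64(0.001)], [0, 0, np.float64(0.001)], [0, 0, np.float64(-0.0)], [0, 0, np.float64(-0.0)], [0, 0, np.float64(-0.0)], [0, 0, np.float64(-0.0)]] 6
end [ 0.64712443 -0.26950831  0.09417812] -0.5301228488910841
```

Emit:
apply_moves:
  dp:
    - [-0.001,0.022,0.015]
    - [0,0.022,0.015]
    - [0,0,0]
    - [0,0,0.037]
    - [0,0,0.036]
    - [0,0,0.037]
    - [0,0,0.036]
    - [0,0,0]
    - [0,0,0]
  twist:
    - [0,0,0]
    - [0,0,0]
    - [0,0,0]
    - [0,0,0]
    - [0,0,0]
    - [0,0,0]
    - [0,0,0]
    - [0,0,0]
    - [0,0,0]
  fingers: [0,0,0,0,0,0,0,0,0]

```text
time: 3.8
position: [0.6478, -0.2687, 0.0961]
tool_rot: [2.723, 1.566, 0.002]
ft_force: [0.0, -0.5, 0.8]
grip_width: 1.005
grip_force: 0.0
```

Emit:
apply_moves:
  dp:
    - [0,0,0]
    - [0,0,0]
    - [0,0,0]
    - [0,0,0]
    - [0,0,0]
    - [0,0,0]
    - [0,0,0]
    - [0,0,0]
  twist:
    - [0,0,0]
    - [0,0,0]
    - [0,0,0]
    - [0,0,0]
    - [0,0,0]
    - [0,0,0]
    - [0,0,0]
    - [0,0,0]
  fingers: [0.3,0.6,0.8,0.9,1,1,1,1]
  newtons: 30

```text
time: 4.6
position: [0.6473, -0.2703, 0.0946]
tool_rot: [2.725, 1.563, 0.001]
ft_force: [1.5, 0.1, 0.1]
grip_width: 0.518
grip_force: 30.0
```

```bash
python3 - <<'E'
from h import *
plan([(.647,-.2697,.24,-.522),(.646,-.015,.25,.40)],v=.04,w=.12)
E
```

```text
[[0.0, -0.0, -0.036], [0.0, -0.0, -0.036], [0.0, -0.0, -0.037], [0.0, -0.001, -0.036], [0.028, -0.016, -0.001], [0.029, -0.013, -0.001], [0.03, -0.009, -0.001], [0.031, -0.006, -0.001], [0.032, -0.002, -0.002], [0.032, 0.002, -0.001]] [[0, 0, np.float64(-0.002)], [0, 0, np.float64(-0.002)], [0, 0, np.float64(-0.002)], [0, 0, np.float64(-0.001)], [0, 0, np.float64(-0.115)], [0, 0, np.float64(-0.115)], [0, 0, np.float64(-0.115)], [0, 0, np.float64(-0.115)], [0, 0, np.float64(-0.116)], [0, 0, np.float64(-0.115)]] 10
[[0.031, 0.005, -0.002], [0.031, 0.009, -0.001]] [[0, 0, np.float64(-0.116)], [0, 0, np.float64(-0.115)]] 2
end [ 0.64557917 -0.01509478  0.24958471] 0.39999226536998383
```

Emit:
apply_moves:
  dp:
    - [0,0,-0.02]
    - [0,0,-0.03]
    - [0,0,-0.03]
    - [0,0,-0.03]
    - [0,0,-0.036]
    - [0.028,-0.016,-0.001]
    - [0.029,-0.013,-0.001]
    - [0.03,-0.009,-0.001]
    - [0.031,-0.006,-0.001]
    - [0.032,-0.002,-0.002]
  twist:
    - [0,0,0]
    - [0,0,0]
    - [0,0,0]
    - [0,0,0]
    - [0,0,0]
    - [0,0,-0.115]
    - [0,0,-0.115]
    - [0,0,-0.115]
    - [0,0,-0.115]
    - [0,0,-0.115]
  fingers: [1,1,1,1,1,1,1,1,1,1]

```text
time: 5.6
position: [0.6465, -0.1099, 0.2455]
tool_rot: [-2.163, -2.276, 0.002]
ft_force: [-0.2, -0.2, -2.4]
grip_width: 0.517
grip_force: 30.0
```

Emit:
apply_moves:
  dp:
    - [0.032,0.002,-0.001]
    - [0.031,0.005,-0.002]
    - [0.031,0.009,-0.001]
    - [0,0,0]
    - [0,0,0]
  twist:
    - [0,0,-0.115]
    - [0,0,-0.115]
    - [0,0,-0.115]
    - [0,0,0]
    - [0,0,0]
  fingers: [1,1,1,1,1]

```text
time: 6.1
position: [0.6476, -0.0141, 0.2495]
tool_rot: [-1.744, -2.611, 0.002]
ft_force: [0.3, 0.3, -2.6]
grip_width: 0.526
grip_force: 30.0
```

```bash
python3 - <<'E'
from h import *
s=ctrl.get_state();I=get_image('wrist')
np.save('w2.npy',np.r_[s['position'],s['tool_rot']])
cv2.imwrite('pics/w2.png',I[:,:,::-1]);C=cam('wrist',s)
T=R.from_rotvec(s['tool_rot']).as_matrix();print(s['position'],np.arctan2(T[1,1],T[0,1]),T[:,2],s['ft_force'],s['grip_force'],s['grip_width'])
print(proj(C,[[.623,.042,.057],[.623,.042,.034]]))
E
```

```text
[ 0.64761042 -0.01409535  0.24952526] 0.39299304172083926 [-1.81209987e-03 -1.47556214e-04 -9.99998347e-01] [ 0.29768315  0.33625909 -2.61786113] 29.98598277568817 0.5258592672303412
[[283.62587551 131.54455458]
 [283.65523767 130.67205163]]
```

View pics/w2.png

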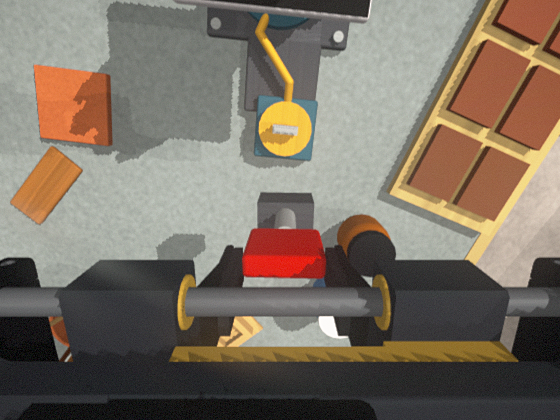

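The valve tang is at (285,128), lying nearly horizontal with a slight tilt. The held key shows its foot at (258–313, 193–230) and its wing at (285,252). Now a zoomed view with model overlays.

```bash
cat >> h.py <<'E'
def box(c,yaw,lx,ly,z0,z1):
    a=np.array([np.cos(yaw),np.sin(yaw),0]);b=np.array([-a[1],a[0],0])
    return np.array([np.r_[c,z]+sx*lx/2*a+sy*ly/2*b for z in(z0,z1) for sx,sy in((-1,-1),(1,-1),(1,1),(-1,1))])
E
python3 - <<'E'
from h import *
I=cv2.imread('pics/w2.png');w=np.load('w2.npy');s=dict(position=w[:3],tool_rot=w[3:]);C=cam('wrist',s)
x0,y0,k=250,90,8
def crop(x0,y0,bs):
    J=cv2.resize(I[y0:y0+36*2,x0:x0+70],None,fx=k,fy=k,interpolation=0)
    for b,col in bs:
        q=((proj(C,b)-[x0-.5,y0-.5])*k).astype(np.int32)
        for f in(q[:4],q[4:]): cv2.polylines(J,[f],True,col,1)
    return J
p=s['position'];z=p[2]-.084
key=[(box(p[:2],.393,.045,.025,z,z+.034),(0,255,0)),(box(p[:2],.393,.046,.014,z+.075,z+.121),(255,255,0))]
tang=[(box((.623,.042),.393,.025,.005,.053,.057),(0,255,0)),(box((.623,.042),.393,.03,.01,.034,.053),(255,0,0))]
J=np.hstack([crop(250,90,tang)[:, :],crop(250,188,key)])
cv2.imwrite('pics/c2.png',cv2.resize(J,(800,412)))
E
```

```text
(no output)
```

View pics/c2.png

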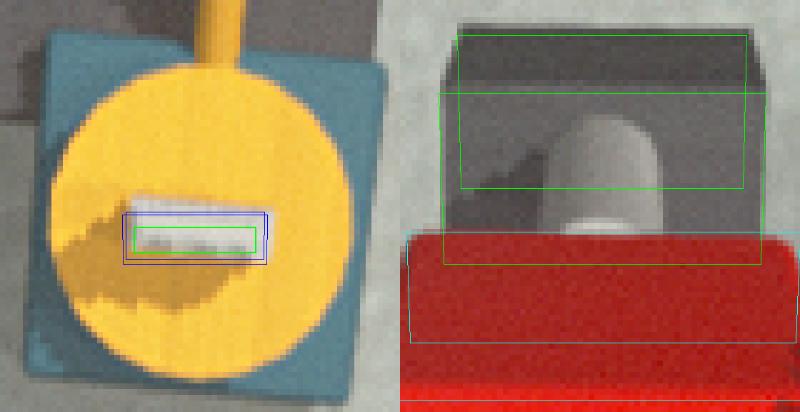

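The overlay shows the tang centre about 3.3 mm further in tool +x and 1.2 mm in +y than my guess, with yaw ≈0.30. The foot sits about 1 mm in +x in the grip. I move closer, still offset, and look again.

```bash
python3 - <<'E'
from h import *
plan([(.6347,.0063,.165,.30)],v=.03)
E
```

```text
[[0.008, -0.001, 0.028], [0.009, -0.002, 0.028], [0.008, -0.001, 0.029]] [[0, 0, np.float64(0.03)], [0, 0, np.float64(0.03)], [0, 0, np.float64(0.03)]] 3
end [0.63504522 0.00606945 0.16475198] 0.3003570840243145
```

Emit:
apply_moves:
  dp:
    - [0.008,-0.001,0.028]
    - [0.009,-0.002,0.028]
    - [0.008,-0.001,0.029]
    - [0,0,0]
    - [0,0,0]
    - [0,0,0]
  twist:
    - [0,0,0.03]
    - [0,0,0.03]
    - [0,0,0.03]
    - [0,0,0]
    - [0,0,0]
    - [0,0,0]
  fingers: [1,1,1,1,1,1]

```text
time: 6.75
position: [0.637, 0.0048, 0.1676]
tool_rot: [1.863, 2.526, 0.002]
ft_force: [0.6, -0.4, -2.3]
grip_width: 0.517
grip_force: 30.0
```

```bash
python3 - <<'E'
from h import *
s=ctrl.get_state();I=get_image('wrist')[:,:,::-1].copy()
np.save('w3.npy',np.r_[s['position'],s['tool_rot']]);cv2.imwrite('pics/w3.png',I)
C=cam('wrist',s);p=s['position'];T=R.from_rotvec(s['tool_rot']).as_matrix();yaw=np.arctan2(T[1,1],T[0,1]);print(p,yaw)
x0,y0,w,h,k=235,100,100,130,5
print(proj(C,[.6229,.0455,.057]))
J=cv2.resize(I[y0:y0+h,x0:x0+w],None,fx=k,fy=k,interpolation=0);J0=J.copy()
z=p[2]-.084;kc=p[:2]+T[:2,0]*.001
for b,col in [(box(kc,yaw,.045,.025,z,z+.034),(0,255,0)),(box((.6229,.0455),.30,.03,.01,.034,.053),(255,0,0)),(box((.6229,.0455),.30,.025,.005,.053,.057),(0,0,255))]:
    q=((proj(C,b)-[x0-.5,y0-.5])*k).astype(np.int32)
    for f in(q[:4],q[4:]): cv2.polylines(J,[f],True,col,1)
cv2.imwrite('pics/c3.png',cv2.resize(J,(800,600),interpolation=0) if 0 else np.hstack([J0[:600,:400],J[:600,:400]])[:600])
E
```

```text
[0.63698322 0.00481359 0.16756166] 0.29949538057499486
[[282.71228426 155.22960641]]
```

View pics/c3.png

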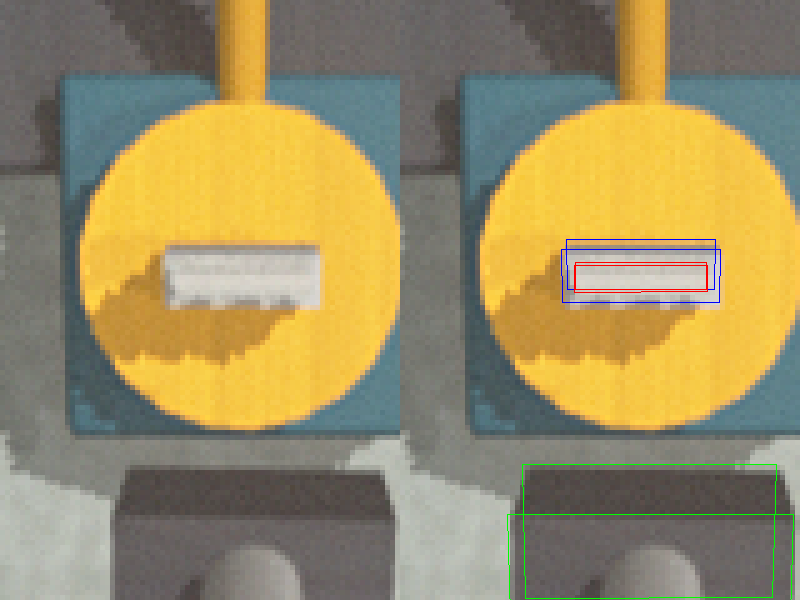

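Emit:
apply_moves:
  dp:
    - [0.014,0,0]
    - [0.014,-0.001,0]
    - [0.0136,-0.0006,0]
    - [0,0,0.007]
    - [0,0,0]
    - [0,0,0]
    - [0,0,0]
  twist:
    - [0,0,0]
    - [0,0,0]
    - [0,0,0]
    - [0,0,0]
    - [0,0,0]
    - [0,0,0]
    - [0,0,0]
  fingers: [1,1,1,1,1,1,1]

```text
time: 7.5
position: [0.6219, 0.0448, 0.1585]
tool_rot: [1.865, 2.528, -0.0]
ft_force: [0.3, -0.2, -1.8]
grip_width: 0.517
grip_force: 30.0
```

```bash
cat >> h.py <<'E'
def rel():
    w=np.load('w3.npy');s=ctrl.get_state();T=R.from_rotvec(w[3:]).as_matrix()
    T2=R.from_rotvec(s['tool_rot']).as_matrix()
    print('moved in old tool mm',(T.T@(s['position']-w[:3])*1e3).round(2),'yaw',np.arctan2(T2[1,1],T2[0,1]).round(4),'z',s['position'][2].round(4),'tiltz',T2[:,2].round(4),'F',s['ft_force'].round(1),'M',s['torque'].round(2))
E
python3 -c "
from h import *
for i in range(3): rel(); get_image('side')"
```

```text
moved in old tool mm [42.69 -2.69  9.01] yaw 0.2998 z 0.1585 tiltz [ 2.e-04 -5.e-04 -1.e+00] F [ 0.3 -0.2 -1.8] M [-0.05  0.06  0.  ]
moved in old tool mm [42.73 -2.64  8.93] yaw 0.2998 z 0.1586 tiltz [ 3.e-04 -4.e-04 -1.e+00] F [ 0.3 -0.  -2.2] M [-0.07  0.03 -0.03]
moved in old tool mm [42.84 -2.57  8.88] yaw 0.2999 z 0.1586 tiltz [ 4.e-04 -3.e-04 -1.e+00] F [-0.  -0.3 -2.3] M [-0.08  0.03  0.01]
```

Emit:
apply_moves:
  dp:
    - [-0.0012,0.001,0.005]
    - [0,0,0.005]
    - [0,0,0]
    - [0,0,0]
    - [0,0,0]
  twist:
    - [0,0,0]
    - [0,0,0]
    - [0,0,0]
    - [0,0,0]
    - [0,0,0]
  fingers: [1,1,1,1,1]

```text
time: 8.15
position: [0.6231, 0.045, 0.1485]
tool_rot: [1.863, 2.529, 0.0]
ft_force: [0.1, -0.5, -3.1]
grip_width: 0.52
grip_force: 30.0
```

```bash
python3 - <<'E'
from h import *
rel()
s=ctrl.get_state();I=get_image('wrist')[:,:,::-1].copy();rel()
S=get_image('side')[:,:,::-1]
C=cam('wrist',s);p=s['position'];T=R.from_rotvec(s['tool_rot']).as_matrix();yaw=np.arctan2(T[1,1],T[0,1])
x0,y0,w,h,k=240,130,80,120,5
J=cv2.resize(I[y0:y0+h,x0:x0+w],None,fx=k,fy=k,interpolation=0)
z=p[2]-.0846;kc=p[:2]+T[:2,0]*.0003+T[:2,1]*.0005
for b,col in [(box(kc,yaw,.045,.025,z,z+.034),(0,255,0)),(box(kc,.30,.03,.01,.034,.053),(255,0,0))]:
    q=((proj(C,b)-[x0-.5,y0-.5])*k).astype(np.int32)
    for f in(q[:4],q[4:]): cv2.polylines(J,[f],True,col,1)
S=cv2.resize(S[130:226,230:294],(400,600),interpolation=2)
cv2.imwrite('pics/c4.png',np.hstack([J,S]))
E
```

```text
moved in old tool mm [42.48 -1.49 18.97] yaw 0.301 z 0.1485 tiltz [ 2.e-04  0.e+00 -1.e+00] F [ 0.1 -0.5 -3.1] M [-0.05 -0.01  0.02]
moved in old tool mm [42.48 -1.44 18.86] yaw 0.3011 z 0.1486 tiltz [ 3.e-04  1.e-04 -1.e+00] F [-0.3 -0.6 -1.9] M [-0.04 -0.    0.02]
```

View pics/c4.png

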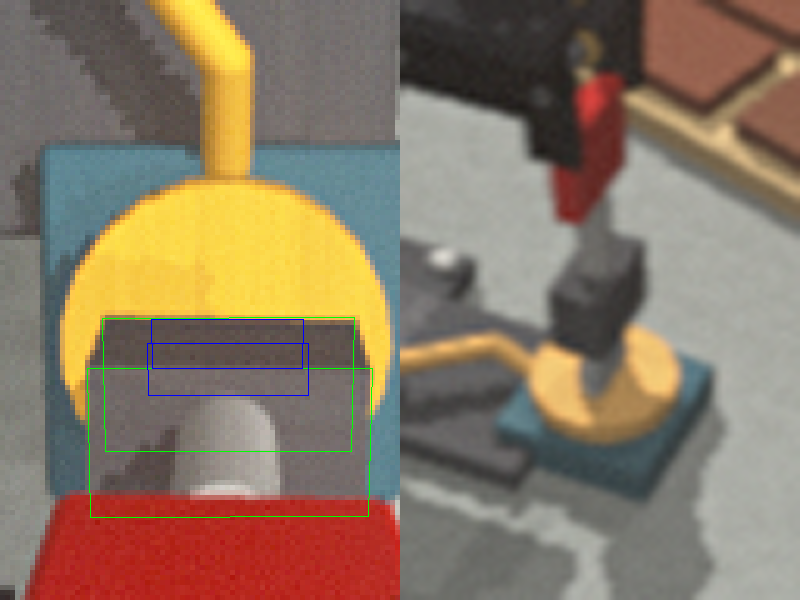

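The foot sits over the disc but about 0.9 mm too far in tool +x (disc centre ≈(225,349) in the crop against 344 modelled), and the side view agrees. I correct that and descend in small steps.

Emit:
apply_moves:
  dp:
    - [-0.001,-0.0002,0.001]
    - [0,0,0.003]
    - [0,0,0.003]
    - [0,0,0]
    - [0,0,0.002]
    - [0,0,0]
  twist:
    - [0,0,0]
    - [0,0,0]
    - [0,0,0]
    - [0,0,0]
    - [0,0,0]
    - [0,0,0]
  fingers: [1,1,1,1,1,1]

```text
time: 8.85
position: [0.6229, 0.0439, 0.1392]
tool_rot: [-1.863, -2.529, 0.0]
ft_force: [-0.5, -0.8, -2.4]
grip_width: 0.518
grip_force: 30.0
```

```bash
python3 -c "
from h import *
rel()"
```

```text
moved in old tool mm [41.56 -1.97 28.31] yaw 0.3011 z 0.1392 tiltz [-4.e-04 -1.e-04 -1.e+00] F [-0.5 -0.8 -2.4] M [-0.05  0.09  0.04]
```

Emit:
apply_moves:
  dp:
    - [0,0,0.002]
    - [0,0,0]
    - [0,0,0.002]
    - [0,0,0]
  twist:
    - [0,0,0]
    - [0,0,0]
    - [0,0,0]
    - [0,0,0]
  fingers: [1,1,1,1]

```text
time: 9.25
position: [0.6229, 0.0439, 0.1352]
tool_rot: [-1.863, -2.529, 0.0]
ft_force: [0.2, 0.6, -2.4]
grip_width: 0.52
grip_force: 30.0
```

```bash
python3 -c "
from h import *
rel()"
```

```text
moved in old tool mm [41.51 -2.   32.33] yaw 0.3009 z 0.1352 tiltz [-4.e-04 -1.e-04 -1.e+00] F [ 0.2  0.6 -2.4] M [-0.07  0.05 -0.1 ]
```

Emit:
apply_moves:
  dp:
    - [0,0,0.002]
    - [0,0,0.002]
    - [0,0,0.002]
    - [0,0,0.002]
    - [0,0,0.002]
    - [0,0,0]
  twist:
    - [0,0,0]
    - [0,0,0]
    - [0,0,0]
    - [0,0,0]
    - [0,0,0]
    - [0,0,0]
  fingers: [1,1,1,1,1,1]

```text
time: 9.85
position: [0.6228, 0.0439, 0.125]
tool_rot: [-1.863, -2.529, 0.001]
ft_force: [0.5, -0.2, -2.1]
grip_width: 0.523
grip_force: 30.0
```

Emit:
apply_moves:
  dp:
    - [0,0,0.002]
    - [0,0,0.002]
    - [0,0,0.0005]
    - [0,0,0]
    - [0,0,0]
  twist:
    - [0,0,0]
    - [0,0,0]
    - [0,0,0]
    - [0,0,0]
    - [0,0,0]
  fingers: [1,1,1,1,1]

```text
time: 10.35
position: [0.6232, 0.0439, 0.121]
tool_rot: [1.863, 2.529, 0.0]
ft_force: [0.4, -0.6, -1.9]
grip_width: 0.521
grip_force: 30.0
```

```bash
python3 -c "
from h import *
rel()"
```

```text
moved in old tool mm [41.51 -1.8  46.47] yaw 0.301 z 0.121 tiltz [ 2.e-04  0.e+00 -1.e+00] F [ 0.4 -0.6 -1.9] M [-0.06  0.04 -0.05]
```

Emit:
apply_moves:
  dp:
    - [0,0,0.001]
    - [0,0,0]
    - [0,0,0.0008]
    - [0,0,0]
    - [0,0,0]
  twist:
    - [0,0,0]
    - [0,0,0]
    - [0,0,0]
    - [0,0,0]
    - [0,0,0]
  fingers: [1,1,1,1,1]

```text
time: 10.85
position: [0.6231, 0.0439, 0.1192]
tool_rot: [-1.863, -2.529, -0.0]
ft_force: [-0.8, -0.3, -1.9]
grip_width: 0.523
grip_force: 30.0
```

```bash
python3 -c "
from h import *
rel()"
```

```text
moved in old tool mm [41.53 -1.87 48.34] yaw 0.301 z 0.1192 tiltz [ 0.  0. -1.] F [-0.8 -0.3 -1.9] M [-0.05  0.03 -0.01]
```

```bash
cat >> h.py <<'E'
def lift(base=None):
    I=cv2.cvtColor(get_image('side'),cv2.COLOR_RGB2GRAY).astype(np.float32)
    if base: np.save('base.npy',I)
    B=np.load('base.npy')[106:148,178:216]
    M=cv2.matchTemplate(I[96:200,168:226],B,cv2.TM_CCOEFF_NORMED);_,m,_,(x,y)=cv2.minMaxLoc(M)
    sub=0
    if 0<y<M.shape[0]-1: a,b,c=M[y-1,x],M[y,x],M[y+1,x];sub=(a-c)/2/(a-2*b+c)
    C=cam('side');P=np.array([.558,.194,.21]);k=np.array([proj(C,P-[0,0,d])[0,1] for d in np.arange(0,.061,.005)])-proj(C,P)[0,1]
    s=ctrl.get_state();mm=np.interp(y+sub-10,k,np.arange(0,61,5));print('t',s['time'].__round__(2),'lift mm',mm.round(2),'dx',x-10,'corr',round(m,3));return mm
E
python3 -c "
from h import *
lift(1);lift()"
```

```text
t 10.9 lift mm 0.11 dx 0 corr 1.0
t 10.95 lift mm 0.11 dx 0 corr 0.998
```

Emit:
apply_moves:
  dp:
    - [0,0,0]
    - [0,0,0]
    - [0,0,0]
    - [0,0,0]
    - [0,0,0]
    - [0,0,0]
    - [0,0,0]
  twist:
    - [0,0,-0.03]
    - [0,0,-0.03]
    - [0,0,-0.03]
    - [0,0,-0.03]
    - [0,0,-0.03]
    - [0,0,0]
    - [0,0,0]
  fingers: [1,1,1,1,1,1,1]

```text
time: 11.65
position: [0.6232, 0.0439, 0.1192]
tool_rot: [1.669, 2.662, 0.0]
ft_force: [0.1, 0.3, -3.5]
grip_width: 0.522
grip_force: 30.0
```

```bash
python3 -c "
from h import *
rel();lift();lift()"
```

```text
moved in old tool mm [41.5  -1.82 48.28] yaw 0.451 z 0.1192 tiltz [ 1.e-04  1.e-04 -1.e+00] F [ 0.1  0.3 -3.5] M [-0.08  0.05 -0.04]
t 11.7 lift mm 0.11 dx 0 corr 0.997
t 11.75 lift mm 0.12 dx 0 corr 0.997
```

Emit:
apply_moves:
  dp:
    - [0,0,0]
    - [0,0,0]
    - [0,0,0]
    - [0,0,0]
    - [0,0,0]
  twist:
    - [0,0,-0.03]
    - [0,0,-0.03]
    - [0,0,0]
    - [0,0,0]
    - [0,0,0]
  fingers: [1,1,1,1,1]

```text
time: 12.25
position: [0.6232, 0.0439, 0.1192]
tool_rot: [1.588, 2.711, 0.0]
ft_force: [0.6, 0.3, -2.0]
grip_width: 0.52
grip_force: 30.0
```

```bash
python3 -c "
from h import *
rel();lift();lift()"
```

```text
moved in old tool mm [41.54 -1.81 48.29] yaw 0.5111 z 0.1192 tiltz [ 1.e-04  0.e+00 -1.e+00] F [ 0.6  0.3 -2. ] M [-0.1  -0.02  0.06]
t 12.3 lift mm 0.11 dx 0 corr 0.997
t 12.35 lift mm 0.11 dx 0 corr 0.997
```

Emit:
apply_moves:
  dp:
    - [0,0,0]
    - [0,0,0]
    - [0,0,0]
    - [0,0,0]
    - [0,0,0]
  twist:
    - [0,0,-0.03]
    - [0,0,-0.03]
    - [0,0,0]
    - [0,0,0]
    - [0,0,0]
  fingers: [1,1,1,1,1]

```text
time: 12.85
position: [0.6232, 0.0439, 0.1192]
tool_rot: [1.506, 2.757, 0.0]
ft_force: [0.8, -0.4, -2.2]
grip_width: 0.524
grip_force: 30.0
```

```bash
python3 -c "
from h import *
rel();lift();lift()"
```

```text
moved in old tool mm [41.51 -1.82 48.28] yaw 0.571 z 0.1192 tiltz [ 1.e-04  0.e+00 -1.e+00] F [ 0.8 -0.4 -2.2] M [-0.11 -0.07  0.01]
t 12.9 lift mm 0.13 dx 0 corr 0.997
t 12.95 lift mm 0.12 dx 0 corr 0.997
```

Emit:
apply_moves:
  dp:
    - [0,0,0]
    - [0,0,0]
  twist:
    - [0,0,-0.03]
    - [0,0,-0.03]
  fingers: [1,1]

```text
time: 13.15
position: [0.6232, 0.0439, 0.1192]
tool_rot: [1.419, 2.803, 0.0]
ft_force: [0.6, 0.2, -2.2]
grip_width: 0.523
grip_force: 30.0
```

```bash
python3 -c "
from h import *
rel();[lift() for i in range(7)];rel()
cv2.imwrite('pics/w5.png',cv2.resize(get_image('wrist')[130:250,240:330,::-1],(450,600),interpolation=0))"
```

```text
moved in old tool mm [41.52 -1.81 48.34] yaw 0.6335 z 0.1192 tiltz [ 1.e-04  1.e-04 -1.e+00] F [ 0.6  0.2 -2.2] M [ 0.02 -0.13 -0.11]
t 13.2 lift mm 0.13 dx 0 corr 0.997
t 13.25 lift mm 0.14 dx 0 corr 0.996
t 13.3 lift mm 0.13 dx 0 corr 0.997
t 13.35 lift mm 0.14 dx 0 corr 0.997
t 13.4 lift mm 0.14 dx 0 corr 0.997
t 13.45 lift mm 0.14 dx 0 corr 0.997
t 13.5 lift mm 0.14 dx 0 corr 0.997
moved in old tool mm [41.55 -1.79 48.28] yaw 0.6311 z 0.1192 tiltz [ 2.e-04  1.e-04 -1.e+00] F [ 0.3 -0.4 -2.6] M [-0.04 -0.13 -0.05]
```

View pics/w5.png

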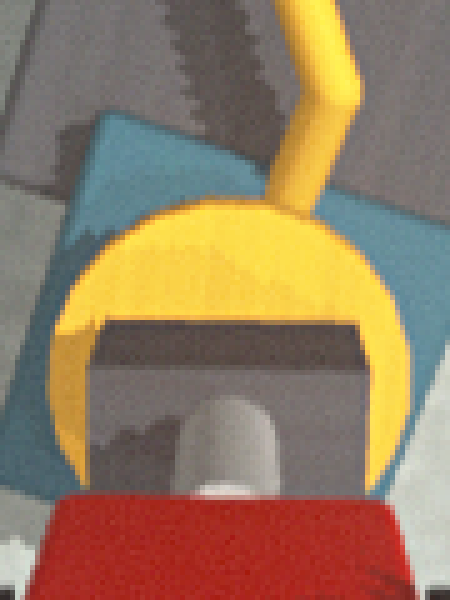

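The key is square in the gripper and turning with it; the valve is at about 0.23 rad and not sinking yet. I go on in small steps.

Emit:
apply_moves:
  dp:
    - [0,0,0]
    - [0,0,0]
    - [0,0,0]
    - [0,0,0]
  twist:
    - [0,0,-0.03]
    - [0,0,-0.02]
    - [0,0,0]
    - [0,0,0]
  fingers: [1,1,1,1]

```text
time: 13.95
position: [0.6231, 0.0439, 0.1192]
tool_rot: [1.352, 2.836, 0.0]
ft_force: [0.4, -0.1, -2.3]
grip_width: 0.521
grip_force: 30.0
```

```bash
python3 -c "
from h import *
rel();lift();lift()"
```

```text
moved in old tool mm [41.54 -1.83 48.3 ] yaw 0.6811 z 0.1192 tiltz [ 1.e-04  1.e-04 -1.e+00] F [ 0.4 -0.1 -2.3] M [ 0.02 -0.13 -0.05]
t 14.0 lift mm 0.15 dx 0 corr 0.996
t 14.05 lift mm 0.15 dx 0 corr 0.997
```

Emit:
apply_moves:
  dp:
    - [0,0,0]
    - [0,0,0]
    - [0,0,0]
    - [0,0,0]
  twist:
    - [0,0,-0.03]
    - [0,0,-0.02]
    - [0,0,0]
    - [0,0,0]
  fingers: [1,1,1,1]

```text
time: 14.45
position: [0.6232, 0.0439, 0.1192]
tool_rot: [1.281, 2.869, 0.0]
ft_force: [0.4, -0.4, -2.8]
grip_width: 0.52
grip_force: 30.0
```

```bash
python3 -c "
from h import *
rel();lift();lift()"
```

```text
moved in old tool mm [41.52 -1.82 48.28] yaw 0.7311 z 0.1192 tiltz [ 1.e-04  1.e-04 -1.e+00] F [ 0.4 -0.4 -2.8] M [-0.   -0.2   0.03]
t 14.5 lift mm 0.16 dx 0 corr 0.996
t 14.55 lift mm 0.16 dx 0 corr 0.996
```

Emit:
apply_moves:
  dp:
    - [0,0,0]
    - [0,0,0]
    - [0,0,0]
    - [0,0,0]
  twist:
    - [0,0,-0.03]
    - [0,0,-0.02]
    - [0,0,0]
    - [0,0,0]
  fingers: [1,1,1,1]

```text
time: 14.95
position: [0.6232, 0.044, 0.1192]
tool_rot: [1.208, 2.9, 0.0]
ft_force: [0.7, 0.0, -2.4]
grip_width: 0.521
grip_force: 30.0
```

```bash
python3 -c "
from h import *
rel();lift();lift()"
```

```text
moved in old tool mm [41.59 -1.8  48.32] yaw 0.7811 z 0.1192 tiltz [ 1.e-04  1.e-04 -1.e+00] F [ 0.7  0.  -2.4] M [ 0.05 -0.21 -0.05]
t 15.0 lift mm 0.17 dx 0 corr 0.996
t 15.05 lift mm 0.16 dx 0 corr 0.996
```

Emit:
apply_moves:
  dp:
    - [0,0,0]
    - [0,0,0]
    - [0,0,0]
    - [0,0,0]
  twist:
    - [0,0,-0.03]
    - [0,0,-0.02]
    - [0,0,0]
    - [0,0,0]
  fingers: [1,1,1,1]

```text
time: 15.45
position: [0.6231, 0.044, 0.1192]
tool_rot: [1.136, 2.929, 0.0]
ft_force: [-0.2, -0.0, -2.9]
grip_width: 0.521
grip_force: 30.0
```

```bash
python3 -c "
from h import *
rel();lift();lift()"
```

```text
moved in old tool mm [41.58 -1.83 48.31] yaw 0.8311 z 0.1192 tiltz [ 1.e-04  1.e-04 -1.e+00] F [-0.2 -0.  -2.9] M [-0.03 -0.17 -0.07]
t 15.5 lift mm 0.18 dx 0 corr 0.996
t 15.55 lift mm 0.18 dx 0 corr 0.996
```

Emit:
apply_moves:
  dp:
    - [0,0,0]
    - [0,0,0]
    - [0,0,0]
    - [0,0,0]
  twist:
    - [0,0,-0.03]
    - [0,0,-0.02]
    - [0,0,0]
    - [0,0,0]
  fingers: [1,1,1,1]

```text
time: 15.95
position: [0.6231, 0.0439, 0.1192]
tool_rot: [1.062, 2.957, 0.0]
ft_force: [0.6, 1.0, -2.7]
grip_width: 0.525
grip_force: 30.0
```

```bash
python3 -c "
from h import *
rel();lift();lift();lift()"
```

```text
moved in old tool mm [41.52 -1.85 48.31] yaw 0.8811 z 0.1192 tiltz [ 1.e-04  1.e-04 -1.e+00] F [ 0.6  1.  -2.7] M [ 0.04 -0.21 -0.08]
t 16.0 lift mm 0.19 dx 0 corr 0.996
t 16.05 lift mm 0.19 dx 0 corr 0.996
t 16.1 lift mm 0.2 dx 0 corr 0.996
```

Emit:
apply_moves:
  dp:
    - [0,0,0]
    - [0,0,0]
    - [0,0,0]
    - [0,0,0]
  twist:
    - [0,0,-0.03]
    - [0,0,-0.02]
    - [0,0,0]
    - [0,0,0]
  fingers: [1,1,1,1]

```text
time: 16.5
position: [0.6231, 0.0439, 0.1192]
tool_rot: [0.988, 2.982, 0.0]
ft_force: [1.4, 0.2, -2.4]
grip_width: 0.522
grip_force: 30.0
```

```bash
python3 -c "
from h import *
rel();lift();lift();lift()"
```

```text
moved in old tool mm [41.52 -1.86 48.33] yaw 0.9311 z 0.1192 tiltz [ 1.e-04  0.e+00 -1.e+00] F [ 1.4  0.2 -2.4] M [ 0.03 -0.25  0.01]
t 16.55 lift mm 4.13 dx 0 corr 0.965
t 16.6 lift mm 5.55 dx 0 corr 0.969
t 16.65 lift mm 6.4 dx 0 corr 0.972
```

```bash
python3 -c "
from h import *
[lift() for i in range(6)]"
```

```text
t 16.7 lift mm 7.07 dx 1 corr 0.955
t 16.75 lift mm 8.46 dx 1 corr 0.953
t 16.8 lift mm 9.32 dx 1 corr 0.965
t 16.85 lift mm 10.33 dx 1 corr 0.945
t 16.9 lift mm 11.71 dx 1 corr 0.957
t 16.95 lift mm 12.56 dx 1 corr 0.963
```

Emit:
apply_moves:
  dp:
    - [0,0,0]
    - [0,0,0]
    - [0,0,0]
    - [0,0,0]
    - [0,0,0]
    - [0,0,0]
    - [0,0,0]
    - [0,0,0]
    - [0,0,0]
    - [0,0,0]
  twist:
    - [0,0,0]
    - [0,0,0]
    - [0,0,0]
    - [0,0,0]
    - [0,0,0]
    - [0,0,0]
    - [0,0,0]
    - [0,0,0]
    - [0,0,0]
    - [0,0,0]
  fingers: [1,1,1,1,1,1,1,1,1,1]

```text
time: 17.95
position: [0.6231, 0.0439, 0.1192]
tool_rot: [0.988, 2.982, 0.0]
ft_force: [-0.2, -0.0, -2.2]
grip_width: 0.521
grip_force: 30.0
```

```bash
python3 -c "
from h import *
[lift() for i in range(3)]"
```

```text
t 18.0 lift mm 34.64 dx 2 corr 0.958
t 18.05 lift mm 35.75 dx 2 corr 0.938
t 18.1 lift mm 37.03 dx 2 corr 0.949
```

Emit:
apply_moves:
  dp:
    - [0,0,0]
    - [0,0,0]
    - [0,0,0]
    - [0,0,0]
    - [0,0,0]
    - [0,0,0]
    - [0,0,0]
    - [0,0,0]
    - [0,0,0]
    - [0,0,0]
  twist:
    - [0,0,0]
    - [0,0,0]
    - [0,0,0]
    - [0,0,0]
    - [0,0,0]
    - [0,0,0]
    - [0,0,0]
    - [0,0,0]
    - [0,0,0]
    - [0,0,0]
  fingers: [1,1,1,1,1,1,1,1,1,1]

```text
time: 19.1
position: [0.6231, 0.0439, 0.1192]
tool_rot: [0.988, 2.982, 0.0]
ft_force: [0.6, 0.8, -2.6]
grip_width: 0.525
grip_force: 30.0
```

Emit:
apply_moves:
  dp:
    - [0,0,0]
    - [0,0,0]
    - [0,0,0]
    - [0,0,0]
    - [0,0,0]
    - [0,0,0]
    - [0,0,0]
    - [0,0,0]
    - [0,0,0]
    - [0,0,0]
  twist:
    - [0,0,0]
    - [0,0,0]
    - [0,0,0]
    - [0,0,0]
    - [0,0,0]
    - [0,0,0]
    - [0,0,0]
    - [0,0,0]
    - [0,0,0]
    - [0,0,0]
  fingers: [1,1,1,1,1,1,1,1,1,1]

```text
time: 20.1
position: [0.6231, 0.0439, 0.1192]
tool_rot: [0.988, 2.982, 0.0]
ft_force: [0.2, -0.4, -2.8]
grip_width: 0.524
grip_force: 30.0
```

```bash
python3 -c "
from h import *
[lift() for i in range(6)];rel()"
```

```text
t 20.15 lift mm 54.26 dx 4 corr 0.925
t 20.2 lift mm 54.27 dx 4 corr 0.924
t 20.25 lift mm 54.27 dx 4 corr 0.925
t 20.3 lift mm 54.26 dx 4 corr 0.925
t 20.35 lift mm 54.26 dx 4 corr 0.925
t 20.4 lift mm 54.27 dx 4 corr 0.925
moved in old tool mm [41.52 -1.85 48.34] yaw 0.931 z 0.1192 tiltz [ 1.e-04  1.e-04 -1.e+00] F [ 1.6  0.8 -2.8] M [ 0.07 -0.25 -0.07]
```

Platform is on its stop. Now I turn the valve gently shut.

Emit:
apply_moves:
  dp:
    - [0,0,0]
    - [0,0,0]
    - [0,0,0]
    - [0,0,0]
    - [0,0,0]
    - [0,0,0]
    - [0,0,0]
    - [0,0,0]
    - [0,0,0]
    - [0,0,0]
  twist:
    - [0,0,0.05]
    - [0,0,0.05]
    - [0,0,0.05]
    - [0,0,0.05]
    - [0,0,0.05]
    - [0,0,0.05]
    - [0,0,0.05]
    - [0,0,0.05]
    - [0,0,0.05]
    - [0,0,0.05]
  fingers: [1,1,1,1,1,1,1,1,1,1]

```text
time: 21.4
position: [0.6227, 0.0439, 0.119]
tool_rot: [-1.696, -2.644, 0.001]
ft_force: [0.8, 0.2, -2.0]
grip_width: 0.52
grip_force: 30.0
```

Emit:
apply_moves:
  dp:
    - [0,0,0]
    - [0,0,0]
    - [0,0,0]
    - [0,0,0]
    - [0,0,0]
    - [0,0,0]
    - [0,0,0]
  twist:
    - [0,0,0.04]
    - [0,0,0.04]
    - [0,0,0.04]
    - [0,0,0.03]
    - [0,0,0.02]
    - [0,0,0.02]
    - [0,0,0]
  fingers: [1,1,1,1,1,1,1]

```text
time: 22.1
position: [0.6227, 0.0439, 0.119]
tool_rot: [-1.938, -2.471, 0.001]
ft_force: [-1.3, -0.9, -2.2]
grip_width: 0.522
grip_force: 30.0
```

```bash
python3 -c "
from h import *
[ (rel(),get_image('side')) for i in range(3)]"
```

```text
moved in old tool mm [41.63 -2.27 48.44] yaw 0.2406 z 0.119 tiltz [-9.e-04 -0.e+00 -1.e+00] F [-1.3 -0.9 -2.2] M [-0.15  0.46  0.18]
moved in old tool mm [41.59 -2.28 48.44] yaw 0.2411 z 0.119 tiltz [-9.e-04 -0.e+00 -1.e+00] F [-1.1 -0.  -1.1] M [-0.1   0.52  0.16]
moved in old tool mm [41.55 -2.26 48.43] yaw 0.2411 z 0.1191 tiltz [-8.e-04 -0.e+00 -1.e+00] F [-1.3 -0.9 -1.7] M [-0.19  0.57  0.16]
```

Emit:
apply_moves:
  dp:
    - [0,0,0]
    - [0,0,0]
    - [0,0,0]
  twist:
    - [0,0,0.015]
    - [0,0,0.015]
    - [0,0,0]
  fingers: [1,1,1]

```text
time: 22.55
position: [0.6228, 0.0439, 0.1191]
tool_rot: [-1.976, -2.442, 0.001]
ft_force: [-1.7, 0.0, -2.7]
grip_width: 0.524
grip_force: 30.0
```

```bash
python3 -c "
from h import *
[ (rel(),get_image('side')) for i in range(3)]"
```

```text
moved in old tool mm [41.56 -2.18 48.43] yaw 0.2104 z 0.1191 tiltz [-7.e-04 -0.e+00 -1.e+00] F [-1.7  0.  -2.7] M [-0.16  0.69  0.15]
moved in old tool mm [41.55 -2.2  48.47] yaw 0.2108 z 0.119 tiltz [-7.e-04 -0.e+00 -1.e+00] F [-2.6 -0.1 -1.8] M [-0.16  0.79  0.17]
moved in old tool mm [41.56 -2.17 48.45] yaw 0.2109 z 0.119 tiltz [-6.e-04 -0.e+00 -1.e+00] F [-1.8 -0.1 -1.5] M [-0.15  0.8   0.17]
```

Emit:
apply_moves:
  dp:
    - [0,0,0]
    - [0,0,0]
    - [0,0,0]
  twist:
    - [0,0,0.015]
    - [0,0,0.015]
    - [0,0,0]
  fingers: [1,1,1]

```text
time: 23.0
position: [0.6229, 0.044, 0.1191]
tool_rot: [-2.011, -2.413, 0.001]
ft_force: [-2.7, -0.5, -2.0]
grip_width: 0.52
grip_force: 30.0
```

```bash
python3 -c "
from h import *
[ (rel(),get_image('side')) for i in range(3)]"
```

```text
moved in old tool mm [41.64 -2.08 48.44] yaw 0.181 z 0.1191 tiltz [-5.e-04 -1.e-04 -1.e+00] F [-2.7 -0.5 -2. ] M [-0.16  0.99  0.36]
moved in old tool mm [41.66 -2.12 48.46] yaw 0.1813 z 0.119 tiltz [-6.e-04 -1.e-04 -1.e+00] F [-2.8 -1.2 -2.2] M [-0.2   0.99  0.42]
moved in old tool mm [41.64 -2.11 48.45] yaw 0.1814 z 0.119 tiltz [-6.e-04 -1.e-04 -1.e+00] F [-2.6 -1.5 -2.1] M [-0.25  1.    0.38]
```

The torque rose to 0.4 N m, so the valve is on its seat. I relieve it slightly, release, and withdraw upward.

Emit:
apply_moves:
  dp:
    - [0,0,0]
    - [0,0,0]
    - [0,0,0]
    - [0,0,0]
    - [0,0,0]
    - [0,0,0]
    - [0,0,0]
    - [0,0,0]
    - [0,0,0]
  twist:
    - [0,0,-0.02]
    - [0,0,-0.02]
    - [0,0,0]
    - [0,0,0]
    - [0,0,0]
    - [0,0,0]
    - [0,0,0]
    - [0,0,0]
    - [0,0,0]
  fingers: [1,1,1,0.4,0.3,0.2,0.1,0.1,0.1]
  newtons: 10

```text
time: 24.05
position: [0.6232, 0.0439, 0.1192]
tool_rot: [1.963, 2.453, 0.0]
ft_force: [1.1, 0.5, 0.5]
grip_width: 0.883
grip_force: 0.0
```

```bash
python3 -c "
from h import *
rel();print(ctrl.get_state()['grip_width'],ctrl.get_state()['grip_force'])"
```

```text
moved in old tool mm [41.53 -1.8  48.27] yaw 0.221 z 0.1192 tiltz [ 2.e-04  1.e-04 -1.e+00] F [1.1 0.5 0.5] M [-0.07 -0.    0.02]
0.8831798375275526 0.0
```

Emit:
apply_moves:
  dp:
    - [0,0,-0.01]
    - [0,0,-0.02]
    - [0,0,-0.03]
    - [0,0,-0.03]
    - [0,0,-0.03]
    - [-0.01,0,-0.02]
    - [-0.02,0,0]
    - [-0.02,0,0]
    - [0,0,0]
    - [0,0,0]
  twist:
    - [0,0,0]
    - [0,0,0]
    - [0,0,0]
    - [0,0,0]
    - [0,0,0]
    - [0,0,0]
    - [0,0,0]
    - [0,0,0]
    - [0,0,0]
    - [0,0,0]
  fingers: [0.1,0.1,0.1,0.1,0.1,0.1,0.1,0.1,0.1,0.1]

```text
time: 25.05
position: [0.634, -0.0046, 0.2596]
tool_rot: [-1.964, -2.452, -0.001]
ft_force: [-0.4, 0.9, -0.4]
grip_width: 0.902
grip_force: 0.0
```

```bash
python3 -c "
from h import *
rel();lift();s=ctrl.get_state()
W=get_image('wrist')[60:300,190:380,::-1];S=get_image('side')[80:230,150:310,::-1]
cv2.imwrite('pics/f.png',np.hstack([cv2.resize(W,(380,480),interpolation=2),cv2.resize(S,(420,480),interpolation=2)]))"
```

```text
moved in old tool mm [ -8.22  -5.33 -92.01] yaw 0.2202 z 0.2596 tiltz [ 2.e-04  8.e-04 -1.e+00] F [-0.4  0.9 -0.4] M [-0.08  0.01  0.02]
t 25.1 lift mm 54.27 dx 4 corr 0.924
```

View pics/f.png

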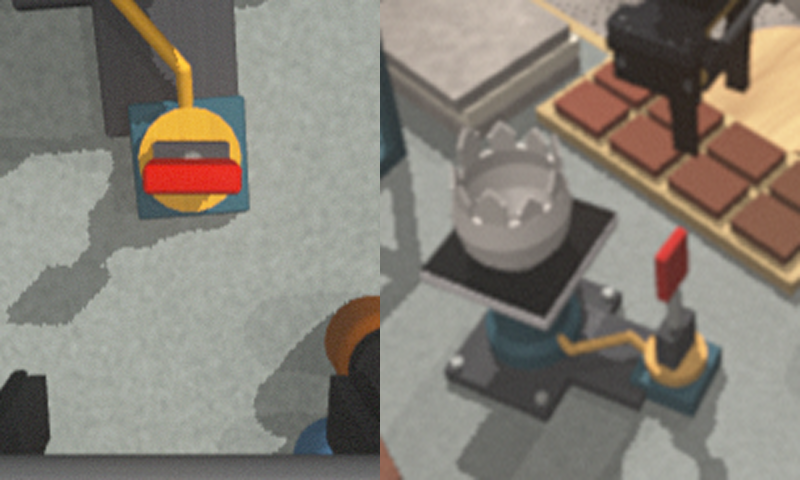

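The key stands upright and seated on the valve, at (192,175) in the wrist crop. The platform is down with the bowl upright on it, and the gripper is clear.

```bash
python3 -c "
from bench import ctrl
print(ctrl.close_job())"
```

```text
the job is handed in; nothing more can be done
None
```

I handed in the job at about 25 s; no verdict came back. The red key stands seated on the shut valve, the platform sank to its stop at about 20 mm/s, the bowl is upright on it, and the gripper is clear.

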